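# Set the ball run ready for launch

## Robot

A 6-joint arm with a two-finger parallel gripper is mounted at the origin on the work surface. World frame = base frame: x ahead of the robot, y to its left, z up, the work surface at z = 0. Lengths are in mm, angles in rad, forces in N, time in s.
With the tool pointing down it reaches from about 350 to 975 mm from the base axis. Payload 7.1 kg.
Tool frame: the origin (TCP) lies at the very end of the fingers, on their centre line; the grasp point (between the pads) lies 19 mm behind it (ctrl.pinch_z is the distance from the TCP to the grasp point, in mm); z points along the fingers, y is the direction in which the jaws open and shut (so a half turn about z gives the same grasp; the last joint's range is limited). The gripper opens to 88 mm and grips with 3 to 60 N. Pads are 20 mm wide; open, the fingers measure 115 mm over their backs; the gripper's body (75 mm by 178 mm) begins 61 mm behind the grasp point.
Start: joints at [1.142, 0.423, 1.63, -0, 1.089, -0.019], TCP at [248.984, 573.247, 222.675] pointing down, gripper open.
Joint ranges: [-3, 3], [-0.9, 2.11], [0.09, 2.58], [-1.31, 4.45], [0.11, 2.69], [-2.54, 2.54]. Speed limits (rad/s): [2.39, 2.39, 3.01, 3.14, 3.14, 3.14].

## Interface

Orientations are given as a rotation vector (axis times angle).
In Python, from workcell import ctrl gives the robot as it stands.
- The arm moves only by the shell command python3 -m inch 'ROWS' [OPENING]. ROWS is JSON, a list of rows, each an object with "xyz": the shift along the tool's x, y, z in cm, a list of three; "spin": the turn about the tool's z in degrees. A call has 1 to 20 rows; each row is the pose to reach, as a shift and turn from the pose measured when the call began, along the tool's axes at that moment; what a row does not reach only later rows make up. A row lasts 1/10 s, in which the tool goes at most 50 mm and 8.59 degrees, less where a joint would pass 70% of its speed; a pose out of reach is approached as far as the arm can. A call with a gripper value outside its range is refused whole. OPENING is the closure, from 0 (fully open) to 1 (shut), set as the call begins (- or left out, the last holds). The fingers move at their own pace and stop on an object; the grip force is fixed at half the most. Time passes only in rows, so rows that repeat a pose let the fingers close. It gives the time, the measured TCP pose, the force and the opening at its end, in the units of the state.
- ctrl.get_obs(): the state, without advancing time (a new reading comes with each control period).
- ctrl.get_image(name): name is "scene" or "top" or "wrist"; returns the picture (400x640x3 uint8, red, green, blue); there is no depth.
- ctrl.camera_info(name): a dict with "camera_matrix" (3x3 intrinsics, pixels), "R" (3x3) and "t" (3): a world point X has camera coordinates R X + t; the wrist camera has in their place "hand_eye" (4x4, takes a point from camera to tool coordinates, whose origin is the TCP and whose axes are the flange's). Camera axes: x right, y down, z forward; pixel columns grow to the right and rows downward; lengths in mm; the calibration is good to about 2 mm. A picture is of the moment at which its call begins: read the wrist's pose just before it. camera_info takes no time and is no camera call.
- ctrl.close_job(): hands the job in, once; it reports no verdict.
The state is a dict: "t": time; "qpos": joint angles; "qvel": joint speeds; "joint_torque": joint torques, N m; "ee_pos": TCP position; "orientation": TCP orientation; "ft_force": force on the tool from outside, world axes, zero at the start; "moment": the same for the moment, N m; "width": finger opening in mm.
Only numpy, scipy, OpenCV 4.12 (cv2) and the standard library are available. Lean on these libraries where they do the work, as an engineer would, in place of code of your own. Each camera call takes 0.05 s, during which the arm holds its last target. There are 200 camera calls.

## Task

Get the ball run ready for its launch: slide the bolt of the start gate right across the rail until it is fully home in its keeper, then take the green ball from the rack and set it gently (no dropping) on the rail on the uphill side of the bolt, so that it ends at rest against the bolt. Leave the bolt shut and leave the other balls, the tumbler and the tape roll where they are.

Things in the scene. Friction and masses are not known exactly. Their poses are not given: they have to be found in the camera images.
- gate (a point): Start gate of the fixed ball run: point on the bolt's axis over the rail's middle, 83 mm above the table. x = level, across the rail, the way the bolt shuts; y = level, downhill; z up. A 40 mm ball on the rail has its centre at x = 0 and z = 0.12 x its distance uphill of here (6 mm up at y = -50 mm); it rolls down to the shut bolt by itself, and away if the bolt is open.
- ball_rest (a point): Where the centre of a 40 mm ball is when it rests on the rail against the shut bolt: in the gate's axes x = 0, y = -24, z = +3 mm. Same axes as the gate.
- run: The run; origin on the table below the gate, same axes. White rail 34 mm wide, sloping 7 degrees down to +y, from y = -130 (end stop 22 mm high) to 285 mm, then a clear catch tray to 387 mm. The ball rides on its two lips' inner edges, 26 mm apart; fingers gripping the ball along x pass outside the rail. Inverted cups (64 mm foot, 42 mm top) hold it up at y = -108, 100, 240 mm.
- keeper (a point): Middle of the keeper's strap, on the bolt's axis, 31 mm along the gate's x. It stands on a wooden block (x = 24 to 54 mm, 40 mm wide). Opposite, a like block (x = -205 to -25 mm, top 9 mm below the axis) carries the bolt in two straps at x = -31 and -132 mm. Straps rise 11 mm above the axis.
- bolt_handle (a point): Middle of the bolt handle's orange grip: upright, round, 16 mm across, 26 mm tall (top 13 mm above this point), standing on the 12 mm steel bolt, 33 mm above its axis. It moves with the bolt: in the gate's axes y = 0, x = -112 mm + the bolt's joint value. Nothing beside it rises more than 11 mm above the axis.
- bolt (a joint): How far the bolt is slid to its keeper, in m: 0 = fully open (tip 32 mm short of the rail's middle), 0.064 = fully home at its stop (tip 32 mm past the middle, in the keeper). Slides along the gate's +x, takes about 3 N plus 4 N per m/s, stays where left. Starts at 0 to 0.010.
- green_center (a point): Centre of the green ball, 40 mm across, about 30 g, loose. Starts in one of the three places of the rack, its centre 36 mm above the table.
- red_center (a point): Centre of the red ball, 40 mm across, loose, in the rack. Leave alone.
- blue_center (a point): Centre of the blue ball, 40 mm across, loose, in the rack. Leave alone.
- rack: Low plywood ball rack, 50 x 215 x 6 mm, fixed; origin at the centre of its underside. Three white square sockets, 32 mm wide and 20 mm above the table at the top, at y = -75, 0 and +75 mm along its own y axis; a ball sits in each. Which colour is where varies. Fingers closing along the rack's x axis pass clear of the neighbours.
- tumbler_center (a point): Centre (half-way up) of a clear tumbler, 72 mm across the rim, 100 mm tall, loose. Leave alone.
- tape_center (a point): Centre of a roll of paper tape lying flat, 68 mm across, 22 mm tall, loose. Leave alone.
There are look-alikes about, which are no part of the job. Of the things that look like the part that bears green_center, the largest one is meant.

How it is judged (in metres and radians):
On the way, in this order (a step that is already met when the one before it is completed fails the run):
1. the bolt is fully home in its keeper (value of joint bolt above 0.06 m), for 0.2 s.
2. the green ball is on the rail against the uphill side of the shut bolt (value of joint bolt above 0.06 m and x of green_center in the frame of gate between -0.008 and 0.008 m and y of green_center in the frame of gate between -0.036 and -0.014 m and z of green_center in the frame of gate between -0.006 and 0.012 m), for 0.2 s.
At the end, for the whole second after the job is handed in: The bolt is within 4 mm of fully home, and the green ball is at rest on the rail against the bolt's uphill side (centre 14 to 36 mm uphill of the bolt's axis, within 8 mm of the rail's middle, at resting height) (all of step 2 and linear speed of green below 0.03 m/s); the robot touches nothing.
It fails at once if the green ball is dropped or thrown (it moves faster than 0.6 m/s while not held) (linear speed of green above 0.6 m/s and contact force between the fingers and green below 0.05 N).
It fails at once if another ball is moved by more than 15 mm (distance of any of red_center, blue_center from where it was at the start of the episode above 0.015 m).
It fails at once if the tumbler or the tape roll is moved by more than 25 mm (distance of any of tumbler_center, tape_center from where it was at the start of the episode above 0.025 m).
It also fails if it takes over 51 s, if anything falls off the work surface, if the arm or the gripper's body presses on something with over 40 N, if the wrist force passes 120 N, or if a joint passes its speed limit or range.

## Working session

There is one attempt and no reset: what is moved stays moved. The work goes in short steps, Python scripts to look and compute and a shell command to move; the robot and the scene stay as the last step left them, time stands still between calls to the robot, and variables do not carry over. Pictures are saved under pics/ and viewed, about 8 in all and at most 12, crops included, and the job is handed in when it is done.

```bash
ls; mkdir -p pics
python3 - <<'E'
from workcell import ctrl
import cv2,numpy as np
for n in ("scene","top"):
    im=ctrl.get_image(n); cv2.imwrite(f"pics/{n}0.png",im[:,:,::-1])
    i=ctrl.camera_info(n);print(n,np.round(i["camera_matrix"],1).tolist(),np.round(i["R"],3).tolist(),np.round(i["t"],1))
print(ctrl.camera_info("wrist"))
print(ctrl.get_obs())
E
```

```text
pics
scene [[425.4, 0.0, 320.5], [0.0, 425.4, 197.9], [0.0, 0.0, 1.0]] [[0.749, 0.662, -0.007], [0.432, -0.496, -0.754], [-0.503, 0.561, -0.657]] [-292.8 -230.  1246.3]
top [[506.3, 0.0, 323.5], [0.0, 506.3, 192.2], [0.0, 0.0, 1.0]] [[-0.021, -0.999, -0.034], [-0.999, 0.021, -0.026], [0.027, 0.033, -0.999]] [-109.6  516.8 1124.2]
{'camera_matrix': array([[321.85796733,   0.        , 320.29419628],
       [  0.        , 321.85796733, 200.0391738 ],
       [  0.        ,   0.        ,   1.        ]]), 'hand_eye': array([[ 5.19067037e-04, -9.57407957e-01, -2.88738177e-01,
         7.94527827e+01],
       [ 9.99999858e-01,  4.62277170e-04,  2.64873607e-04,
         5.50406103e-01],
       [-1.20115032e-04, -2.88738274e-01,  9.57408061e-01,
        -1.62775418e+02],
       [ 0.00000000e+00,  0.00000000e+00,  0.00000000e+00,
         1.00000000e+00]])}
{'t': 0.1, 'qpos': array([ 1.14202078e+00,  4.23748929e-01,  1.63063167e+00, -5.77594435e-05,
        1.08858263e+00, -1.89822872e-02]), 'qvel': array([-0.00076635, -0.00354145, -0.00291526,  0.0002666 , -0.00012569,
        0.00088937]), 'joint_torque': array([ 8.16867268e-04, -5.45617747e+01, -2.74326038e+01,  6.46145199e-02,
        1.87860557e-02, -2.12258072e-05]), 'ee_pos': array([248.78061988, 572.79552002, 221.98198932]), 'orientation': array([-6.39113988e-01, -3.07563567e+00,  2.11683543e-03]), 'ft_force': array([-0.95094696, -0.0485248 ,  0.0784666 ]), 'moment': array([ 0.00624935,  0.04141411, -0.02134872]), 'width': 87.95977954480277}
```

View pics/scene0.png

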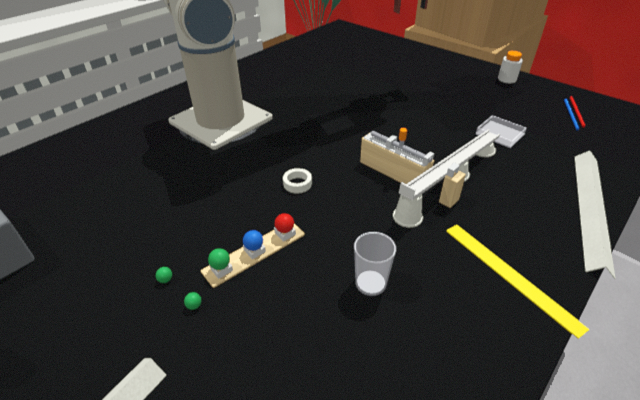

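View pics/top0.png

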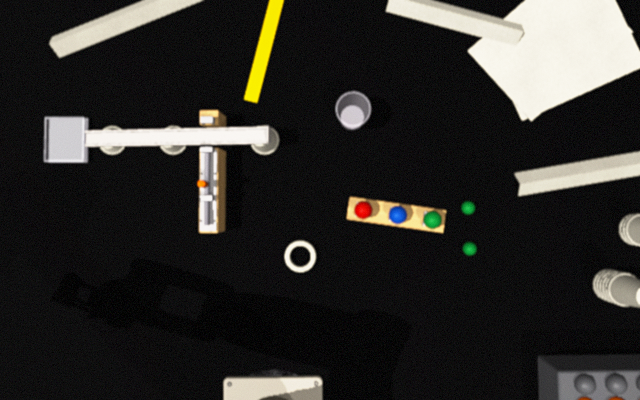

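The green candidates in the top view are the large ball in the rack at (432,219) and two small loose ones at (468,208) and (470,248). In the scene view these are (219,259), (164,275) and (193,301). The largest is the rack ball. The orange handle is at top (202,184) and scene (403,135); the orange-lidded jar at scene (511,56) is a decoy. The run goes downhill to the left in the top view, so gate y ≈ world +y and gate x ≈ world +x.

```bash
cat > h.py <<'E'
import cv2,numpy as np
from workcell import ctrl
from scipy.spatial.transform import Rotation as Ro
def cam(n):
    i=ctrl.camera_info(n)
    if n!="wrist":
        R=np.array(i["R"]);t=np.array(i["t"])
    else:
        o=ctrl.get_obs();H=np.array(i["hand_eye"]);T=np.eye(4)
        T[:3,:3]=Ro.from_rotvec(o["orientation"]).as_matrix();T[:3,3]=o["ee_pos"]
        M=np.linalg.inv(T@H);R=M[:3,:3];t=M[:3,3]
    return np.array(i["camera_matrix"]),R,t
def ray(c,uv):
    K,R,t=c;d=R.T@np.linalg.solve(K,[uv[0],uv[1],1.]);return -R.T@t,d/np.linalg.norm(d)
def plane(c,uv,z):
    o,d=ray(c,uv);return o+d*(z-o[2])/d[2]
def tri(a,b):
    A=np.zeros((3,3));y=np.zeros(3)
    for o,d in(a,b):
        P=np.eye(3)-np.outer(d,d);A+=P;y+=P@o
    X=np.linalg.solve(A,y);return X,[float(np.linalg.norm(np.cross(X-o,d))) for o,d in(a,b)]
def proj(c,X):
    K,R,t=c;p=K@(R@np.array(X,float)+t);return p[:2]/p[2]
HS={"green":((45,90,30),(85,255,255)),"blue":((100,110,50),(125,255,255)),"red":((0,150,60),(4,255,255)),"orange":((8,170,120),(20,255,255)),"yel":((26,150,100),(34,255,255))}
def blobs(im,col,amin=12):
    hsv=cv2.cvtColor(im,cv2.COLOR_RGB2HSV);m=cv2.inRange(hsv,*HS[col])
    if col=="red": m|=cv2.inRange(hsv,(174,150,60),(180,255,255))
    n,l,s,c=cv2.connectedComponentsWithStats(m)
    return [(tuple(np.round(c[i],1).tolist()),s[i].tolist()) for i in range(1,n) if s[i][4]>=amin],m
E
python3 - <<'E'
from h import *
T=cv2.imread("pics/top0.png")[:,:,::-1].copy();S=cv2.imread("pics/scene0.png")[:,:,::-1].copy()
ct,cs=cam("top"),cam("scene")
for c in("green","blue","red","orange"):
    print(c,"T",blobs(T,c)[0]);print("   S",[b for b in blobs(S,c)[0] if b[1][4]<700])
# rail edges in top: white band columns 100..265
g=cv2.cvtColor(T,cv2.COLOR_RGB2GRAY)
for u in range(92,272,12):
    col=g[120:160,u];r=np.where(col>200)[0]+120; print(u,r.min() if len(r) else 0,r.max() if len(r) else 0,end="; ")
big=cv2.resize(T[95:250,30:310],None,fx=2.8,fy=2.8,interpolation=cv2.INTER_CUBIC)
cv2.imwrite("pics/crop1.png",big[:,:,::-1])
b2=cv2.resize(T[180:270,330:490],None,fx=4,fy=4,interpolation=cv2.INTER_CUBIC);cv2.imwrite("pics/crop2.png",b2[:,:,::-1])
E
```

```text
green T [((467.8, 207.5), [461, 200, 15, 16, 183]), ((432.1, 219.3), [424, 211, 17, 17, 230]), ((469.2, 248.4), [462, 241, 15, 16, 186])]
   S [((324.8, 1.4), [322, 0, 6, 6, 20]), ((334.8, 2.7), [332, 0, 8, 9, 34]), ((218.2, 258.2), [208, 248, 21, 22, 381]), ((163.5, 274.3), [155, 266, 18, 18, 253]), ((192.3, 300.3), [184, 291, 18, 19, 272])]
blue T [((397.5, 214.4), [390, 207, 17, 16, 217])]
   S [((571.5, 114.2), [564, 98, 16, 33, 169]), ((252.2, 239.3), [242, 229, 21, 22, 341])]
red T [((362.9, 209.5), [355, 202, 17, 16, 215])]
   S [((316.5, 12.5), [312, 0, 11, 30, 175]), ((326.7, 12.5), [322, 0, 10, 26, 116]), ((577.1, 111.3), [569, 95, 17, 33, 152]), ((283.7, 222.2), [274, 213, 21, 20, 308])]
orange T [((200.8, 183.3), [197, 180, 9, 7, 53]), ((583.8, 398.6), [579, 398, 11, 2, 19]), ((615.0, 398.6), [609, 398, 13, 2, 22])]
   S [((513.7, 55.2), [507, 50, 15, 11, 133]), ((402.4, 133.7), [399, 127, 8, 14, 86])]
92 131 145; 104 129 151; 116 130 152; 128 130 145; 140 130 144; 152 130 144; 164 129 150; 176 128 144; 188 129 144; 200 120 159; 212 120 143; 224 128 143; 236 128 143; 248 128 143; 260 127 152;
```

```bash
python3 -c "
import cv2,numpy as np
a=cv2.imread('pics/crop1.png');b=cv2.imread('pics/crop2.png')
a=a[:, :780];b=b[:160,:640]
o=np.zeros((600,790,3),np.uint8);o[:a.shape[0],:a.shape[1]]=a;o[438:598,:640]=b
cv2.imwrite('pics/crop3.png',o)"
```

```text
(no output)
```

View pics/crop3.png

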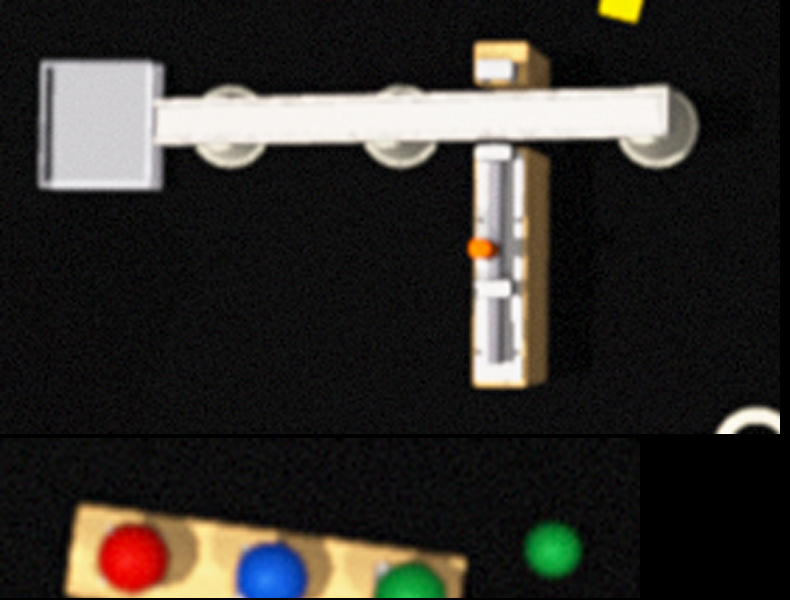

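```bash
cat > m.py <<'E'
from h import *
T=cv2.imread("pics/top0.png")[:,:,::-1].copy();S=cv2.imread("pics/scene0.png")[:,:,::-1].copy()
ct,cs=cam("top"),cam("scene")
P={"green":((432.1,219.3),(218.2,258.2)),"blue":((397.5,214.4),(252.2,239.3)),"red":((362.9,209.5),(283.7,222.2)),"handle":((200.8,183.3),(402.4,133.7))}
R={}
for k,(a,b) in P.items():
    X,e=tri(ray(ct,a),ray(cs,b)); z=116 if k=="handle" else 36
    R[k]=plane(ct,a,z)
    print(k,X.round(1),np.round(e,1),"top plane",R[k].round(1),"scene plane",plane(cs,b,z).round(1))
d=R["green"]-R["red"];print("rack y dir deg",np.degrees(np.arctan2(d[1],d[0])),np.linalg.norm(d))
g=cv2.cvtColor(T,cv2.COLOR_RGB2GRAY).astype(float)
H=R["handle"];pts=[]
for u in [128,134,140,146,152,186,190,226,232,238,244]:
    c=g[118:160,u]
    i=np.where((c[:-1]<120)&(c[1:]>=120))[0][0];j=np.where((c[:-1]>=190)&(c[1:]<190))[0][-1]
    v1=118+i+(120-c[i])/(c[i+1]-c[i]);v2=118+j+(190-c[j])/(c[j+1]-c[j])
    y=plane(ct,(u,135),68)[1];z=68-0.12*(y-H[1])
    A,B=plane(ct,(u,v1),z),plane(ct,(u,v2),z);pts.append((A+B)/2);print(u,(A-B)[:2].round(1),((A+B)/2).round(1))
pts=np.array(pts);k,b=np.polyfit(pts[:,1],pts[:,0],1);print("rail x = %.4f*y+%.1f"%(k,b),"yaw of gate y rel world y (deg, ccw)",-np.degrees(np.arctan(k)), "at handle y",k*H[1]+b)
E
python3 m.py
```

```text
green [ 449.7 -354.6   35.5] [0.7 0.7] top plane [ 450.1 -353.9   36. ] scene plane [ 449.5 -355.3   36. ]
blue [ 461.7 -280.6   36.2] [0.7 0.7] top plane [ 462.1 -280.1   36. ] scene plane [ 461.1 -280.9   36. ]
red [ 473.9 -206.3   36. ] [0.5 0.5] top plane [ 474.2 -205.9   36. ] scene plane [ 473.6 -206.6   36. ]
handle [533.8 124.2 113.7] [1.3 1.3] top plane [534.7 124.4 116. ] scene plane [534.8 119.9 116. ]
rack y dir deg -99.24093827425249 149.92572121628353
128 [36.2 -0.4] [642.9 302.   47.7]
134 [36.2 -0.4] [642.4 288.1  49.3]
140 [36.6 -0.4] [642.2 274.2  50.8]
146 [35.9 -0.4] [641.9 260.4  52.4]
152 [36.2 -0.4] [641.4 246.7  54. ]
186 [36.5 -0.5] [639.9 169.7  62.8]
190 [36.2 -0.5] [639.7 160.7  63.8]
226 [36.1 -0.6] [637.9  81.1  73.1]
232 [36.3 -0.6] [637.7  68.   74.6]
238 [36.2 -0.6] [637.2  54.9  76.1]
244 [36.3 -0.6] [636.7  41.9  77.7]
rail x = 0.0227*y+636.0 yaw of gate y rel world y (deg, ccw) -1.3020248358225857 at handle y 638.7825120470175
```

```bash
cat > go.py <<'E'
# shift (cm, tool axes) and spin to reach a world pose: go.py x y z [jaw angle deg]
import sys
from h import *
o=ctrl.get_obs();M=Ro.from_rotvec(o["orientation"]).as_matrix();a=[float(v) for v in sys.argv[1:]]
cur=np.degrees(np.arctan2(M[1,1],M[0,1]))
print("t",round(o["t"],2),"pos",o["ee_pos"].round(1),"jaw",cur.round(2),"z",M[:,2].round(3),"w",round(o["width"],1),"F",o["ft_force"].round(1))
if len(a)>=3: print("xyz cm",(M.T@(np.array(a[:3])-o["ee_pos"])/10).round(2))
if len(a)>3: print("spin",round(cur-a[3],2))
E
python3 go.py 533 123.5 170 88.7
```

```text
t 0.1 pos [248.8 572.8 222. ] jaw 66.52 z [-0.001 -0.001 -1.   ] w 88.0 F [-1.  -0.   0.1]
xyz cm [-43.97 -29.88   5.24]
spin -22.18
```

```bash
python3 -m inch '[{"xyz":[-4,-2.7,0.5],"spin":-2},{"xyz":[-8,-5.4,1],"spin":-4},{"xyz":[-12,-8.1,1.5],"spin":-6},{"xyz":[-16,-10.8,2],"spin":-8},{"xyz":[-20,-13.5,2.5],"spin":-10},{"xyz":[-24,-16.2,3],"spin":-12},{"xyz":[-28,-19,3.5],"spin":-14},{"xyz":[-32,-21.7,4],"spin":-16},{"xyz":[-36,-24.4,4.5],"spin":-18},{"xyz":[-40,-27.1,5],"spin":-20},{"xyz":[-43,-29.2,5.2],"spin":-22},{"xyz":[-44,-29.9,5.2],"spin":-22.2},{"xyz":[-44,-29.9,5.2],"spin":-22.2},{"xyz":[-44,-29.9,5.2],"spin":-22.2},{"xyz":[-44,-29.9,5.2],"spin":-22.2}]' 0
python3 - <<'E'
from h import *
c=cam("wrist");im=ctrl.get_image("wrist");cv2.imwrite("pics/w1.png",im[:,:,::-1])
for b in blobs(im,"orange",30)[0]: print(b,plane(c,b[0],116).round(1))
E
python3 go.py 534 123.5 99 88.7
```

```text
t: 1.6
ee_pos: [532.4, 124.5, 170.4]
orientation: [-0.033, -3.14, 0.002]
ft_force: [0.5, -0.3, -0.3]
width: 87.5
((314.0, 223.1), [304, 208, 21, 30, 501]) [535.8 120.4 116. ]
t 1.65 pos [532.4 124.5 170.5] jaw 88.82 z [-0.001 -0.001 -1.   ] w 87.5 F [-0.4 -0.   0.5]
xyz cm [-0.16 -0.09  7.15]
spin 0.12
```

View pics/w1.png

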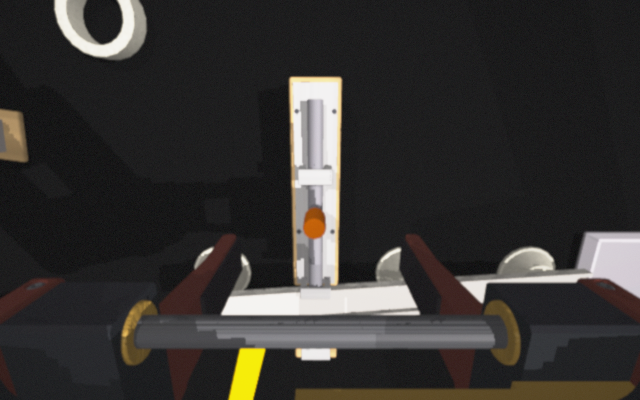

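The wrist view shows the handle at (314,223), well between the open fingers. The views disagree by about 4 mm in y (120–124), so I'll aim for the middle. The straps and block are clear to either side.

```bash
python3 -m inch '[{"xyz":[-0.1,-0.2,2]},{"xyz":[-0.3,-0.3,4]},{"xyz":[-0.3,-0.3,6]},{"xyz":[-0.3,-0.3,7]},{"xyz":[-0.3,-0.3,7]},{"xyz":[-0.3,-0.3,7]}]' 0
python3 -m inch '[{"xyz":[0,0,0]},{"xyz":[0,0,0]},{"xyz":[0,0,0]},{"xyz":[0,0,0]},{"xyz":[0,0,0]},{"xyz":[0,0,0]},{"xyz":[0,0,0]},{"xyz":[0,0,0]},{"xyz":[0,0,0]},{"xyz":[0,0,0]}]' 1; python3 go.py 593 121 99
```

```text
t 1.65 pos [532.4 124.5 170.5] jaw 88.82 z [-0.001 -0.001 -1.   ] w 87.5 F [-0.4 -0.   0.5]
xyz cm [-6.07 -0.22  7.14]$[0]: bad value
$[0]: bad value
```

```bash
python3 -m inch '[{"xyz":[-0.1,-0.2,2],"spin":0},{"xyz":[-0.3,-0.3,4],"spin":0},{"xyz":[-0.3,-0.3,6],"spin":0},{"xyz":[-0.3,-0.3,7],"spin":0},{"xyz":[-0.3,-0.3,7],"spin":0},{"xyz":[-0.3,-0.3,7],"spin":0}]' 0
python3 -m inch '[{"xyz":[0,0,0],"spin":0},{"xyz":[0,0,0],"spin":0},{"xyz":[0,0,0],"spin":0},{"xyz":[0,0,0],"spin":0},{"xyz":[0,0,0],"spin":0},{"xyz":[0,0,0],"spin":0},{"xyz":[0,0,0],"spin":0},{"xyz":[0,0,0],"spin":0}]' 1; python3 go.py 593 121 99
```

```text
t: 2.25
ee_pos: [535.4, 121.9, 100.9]
orientation: [-0.031, -3.141, 0.002]
ft_force: [0.0, 0.2, -0.4]
width: 87.9
t: 3.05
ee_pos: [535.4, 121.9, 100.9]
orientation: [-0.031, -3.141, 0.002]
ft_force: [-0.5, 0.6, 0.6]
width: 27.7
t 3.05 pos [535.4 121.9 100.9] jaw 88.86 z [-0.001 -0.001 -1.   ] w 27.7 F [-0.5  0.6  0.6]
xyz cm [-5.76  0.02  0.18]
```

```bash
python3 -m inch '[{"xyz":[0,0,0],"spin":0},{"xyz":[0,0,0],"spin":0},{"xyz":[0,0,0],"spin":0},{"xyz":[0,0,0],"spin":0},{"xyz":[0,0,0],"spin":0}]' 1; python3 go.py 593 121 99
```

```text
t: 3.55
ee_pos: [535.3, 120.2, 100.8]
orientation: [-0.03, -3.14, 0.006]
ft_force: [0.2, -9.5, 0.6]
width: 15.5
t 3.55 pos [535.3 120.2 100.8] jaw 88.9 z [-0.001 -0.004 -1.   ] w 15.5 F [ 0.2 -9.5  0.6]
xyz cm [-5.77  0.2   0.17]
```

```bash
python3 -m inch '[{"xyz":[-0.5,0,0],"spin":0},{"xyz":[-1,0,0],"spin":0},{"xyz":[-1.5,0,0],"spin":0},{"xyz":[-2,0,0],"spin":0},{"xyz":[-2.5,0,0],"spin":0},{"xyz":[-3,0,0],"spin":0},{"xyz":[-3.5,0,0],"spin":0},{"xyz":[-4,0,0],"spin":0},{"xyz":[-4.4,0,0],"spin":0},{"xyz":[-4.8,0,0],"spin":0},{"xyz":[-5.1,0,0],"spin":0},{"xyz":[-5.2,0,0],"spin":0}]'; python3 go.py 599 121 99
```

```text
t: 4.75
ee_pos: [587.9, 118.8, 100.7]
orientation: [-0.03, -3.141, 0.006]
ft_force: [-3.3, -3.9, 3.7]
width: 15.4
t 4.75 pos [587.9 118.8 100.7] jaw 88.9 z [-0.001 -0.004 -1.   ] w 15.4 F [-3.3 -3.9  3.7]
xyz cm [-1.11  0.24  0.17]
```

Force still shows only friction, so I'll press on until it reaches the stop.

```bash
python3 -m inch '[{"xyz":[-0.2,0,0],"spin":0},{"xyz":[-0.3,0,0],"spin":0},{"xyz":[-0.4,0,0],"spin":0},{"xyz":[-0.5,0,0],"spin":0},{"xyz":[-0.6,0,0],"spin":0},{"xyz":[-0.7,0,0],"spin":0},{"xyz":[-0.7,0,0],"spin":0}]'; python3 go.py 599 121 99
```

```text
t: 5.45
ee_pos: [591.2, 118.7, 100.6]
orientation: [-0.03, -3.133, 0.007]
ft_force: [-15.7, -1.8, 14.4]
width: 15.5
t 5.45 pos [591.2 118.7 100.6] jaw 88.9 z [-0.009 -0.005 -1.   ] w 15.5 F [-15.7  -1.8  14.4]
xyz cm [-0.77  0.25  0.16]
```

```bash
python3 -m inch '[{"xyz":[0,0,0],"spin":0},{"xyz":[0,0,0],"spin":0},{"xyz":[0,0,0],"spin":0},{"xyz":[0,0,0],"spin":0},{"xyz":[0,0,0],"spin":0},{"xyz":[0,0,-2],"spin":0},{"xyz":[0,0,-5],"spin":0},{"xyz":[0,0,-8],"spin":0},{"xyz":[0,0,-10],"spin":0},{"xyz":[0,0,-10],"spin":0},{"xyz":[0,0,-10],"spin":0}]' 0
python3 - <<'E'
from h import *
c=cam("wrist");im=ctrl.get_image("wrist");cv2.imwrite("pics/w2.png",im[:,:,::-1])
for b in blobs(im,"orange",30)[0]: print(b,plane(c,b[0],116).round(1))
T=ctrl.get_image("top");cv2.imwrite("pics/top1.png",T[:,:,::-1])
for b in blobs(T,"orange",20)[0]: print("top",b,plane(cam("top"),b[0],116).round(1))
E
python3 go.py 449.8 -354.5 150 -9.24
```

```text
t: 6.55
ee_pos: [592.1, 119.1, 200.4]
orientation: [-0.03, -3.133, 0.007]
ft_force: [-0.2, -0.5, -0.4]
width: 87.9
((320.1, 205.5), [311, 193, 19, 25, 371]) [591.3 119.2 116. ]
top ((615.0, 398.6), [609, 398, 13, 2, 22]) [  96.1 -685.   116. ]
t 6.65 pos [591.3 119.  199.2] jaw 88.9 z [-0.011 -0.005 -1.   ] w 88.2 F [-0.1 -0.9 -0.1]
xyz cm [ 13.18 -47.59   5.31]
spin 98.14
```

```bash
python3 -m inch '[{"xyz":[1,-3.5,0],"spin":7},{"xyz":[2,-7,0],"spin":14},{"xyz":[3,-10.5,0],"spin":21},{"xyz":[4,-14,0],"spin":28},{"xyz":[5,-17.5,0],"spin":35},{"xyz":[6,-21,0],"spin":42},{"xyz":[7,-24.5,0],"spin":49},{"xyz":[8,-28,0.5],"spin":56},{"xyz":[9,-31.5,1],"spin":63},{"xyz":[10,-35,2],"spin":70},{"xyz":[11,-39,3],"spin":77},{"xyz":[12,-42.5,4],"spin":84},{"xyz":[13,-46,5],"spin":91},{"xyz":[13.2,-47.6,5.3],"spin":98.1},{"xyz":[13.2,-47.6,5.3],"spin":98.1},{"xyz":[13.2,-47.6,5.3],"spin":98.1},{"xyz":[13.2,-47.6,5.3],"spin":98.1}]'
python3 - <<'E'
from h import *
c=cam("wrist");im=ctrl.get_image("wrist");cv2.imwrite("pics/w3.png",im[:,:,::-1])
for k in("green","blue","red"):
  for b in blobs(im,k,80)[0]: print(k,b,plane(c,b[0],36).round(1))
E
python3 go.py 449.8 -354.5 19 -9.24
```

```text
t: 8.35
ee_pos: [449.6, -353.4, 149.7]
orientation: [-2.386, -2.037, 0.018]
ft_force: [0.2, -0.3, -0.2]
width: 87.9
green ((323.1, 197.2), [302, 176, 43, 45, 1465]) [ 450.7 -355.    36. ]
green ((358.6, 263.2), [344, 248, 30, 31, 740]) [ 474.1 -425.1   36. ]
green ((273.5, 275.8), [259, 261, 30, 31, 734]) [ 391.  -426.2   36. ]
blue ((327.9, 112.7), [301, 86, 46, 47, 1021]) [ 465.9 -283.5   36. ]
red ((324.0, 14.7), [299, 0, 50, 35, 1429]) [ 473.7 -211.8   36. ]
t 8.4 pos [ 449.8 -353.4  150. ] jaw -9.03 z [-0.011 -0.005 -1.   ] w 87.8 F [-0.6 -0.1  0.8]
xyz cm [-0.02  0.15 13.1 ]
spin 0.21
```

View pics/w3.png

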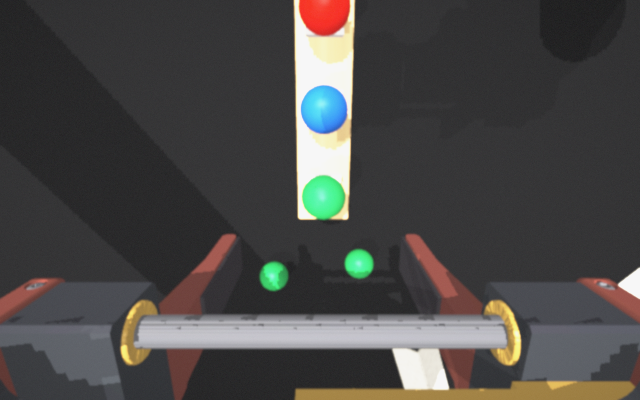

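The close view shows the large rack ball at (323,197), in line with blue and red, and the two small look-alikes loose on the table at (273,276) and (359,263). The wrist estimate (450.7,-355) matches the earlier fix of (450,-354.5). I'll descend and grip.

```bash
python3 -m inch '[{"xyz":[0,0.2,3],"spin":0.2},{"xyz":[0,0.2,6],"spin":0.2},{"xyz":[0,0.2,9],"spin":0.2},{"xyz":[0,0.2,11],"spin":0.2},{"xyz":[0,0.2,12.5],"spin":0.2},{"xyz":[0,0.2,13.2],"spin":0.2},{"xyz":[0,0.2,13.2],"spin":0.2},{"xyz":[0,0.2,13.2],"spin":0.2}]' 0
python3 -m inch '[{"xyz":[0,0,0],"spin":0},{"xyz":[0,0,0],"spin":0},{"xyz":[0,0,0],"spin":0},{"xyz":[0,0,0],"spin":0},{"xyz":[0,0,0],"spin":0},{"xyz":[0,0,0],"spin":0},{"xyz":[0,0,0],"spin":0},{"xyz":[0,0,0],"spin":0},{"xyz":[0,0,0],"spin":0},{"xyz":[0,0,0],"spin":0},{"xyz":[0,0,0],"spin":0}]' 1
```

```text
t: 9.2
ee_pos: [450.9, -354.6, 18.7]
orientation: [-2.39, -2.035, 0.018]
ft_force: [-0.4, -0.9, 0.5]
width: 87.9
t: 10.3
ee_pos: [450.9, -354.6, 18.7]
orientation: [-2.39, -2.034, 0.018]
ft_force: [-0.0, 0.6, 1.4]
width: 38.6
```

```bash
python3 -m inch '[{"xyz":[0,0,-1],"spin":0},{"xyz":[0,0,-3],"spin":0},{"xyz":[0,0,-6],"spin":0},{"xyz":[0,0,-9],"spin":0},{"xyz":[0,0,-12],"spin":0},{"xyz":[0,0,-15],"spin":0},{"xyz":[0,0,-17],"spin":0},{"xyz":[0,0,-17],"spin":0},{"xyz":[0,0,-17],"spin":0}]' 1
python3 - <<'E'
from h import *
c=cam("wrist");im=ctrl.get_image("wrist");cv2.imwrite("pics/w4.png",im[:,:,::-1])
o=ctrl.get_obs();M=Ro.from_rotvec(o["orientation"]).as_matrix()
print("expected ball px",proj(c,o["ee_pos"]-M[:,2]*17.5))
for k in("green","blue","red"):
  for b in blobs(im,k,80)[0]: print(k,b,plane(c,b[0],36).round(1))
E
python3 go.py 638.2 69.7 170 -1.3
```

```text
t: 11.2
ee_pos: [452.6, -353.6, 189.0]
orientation: [-2.391, -2.035, 0.017]
ft_force: [-0.7, 0.3, -0.4]
width: 38.5
expected ball px [319.12941234 267.50047714]
green ((320.9, 269.4), [280, 229, 81, 84, 5458]) [ 436.7 -448.4   36. ]
blue ((320.7, 109.2), [300, 88, 40, 41, 1034]) [ 463.4 -281.1   36. ]
red ((319.7, 19.9), [299, 0, 43, 44, 1564]) [ 474.5 -206.8   36. ]
t 11.25 pos [ 452.1 -353.3  188.1] jaw -9.2 z [-0.011 -0.005 -1.   ] w 38.7 F [ 0.2 -1.2 -0.4]
xyz cm [44.74 11.63  1.41]
spin -7.9
```

Blue and red haven't moved and the green ball sits in the fingers where predicted. Next is the carry to above the rail, 48 mm uphill of the bolt and clear of the keeper block.

```bash
python3 -m inch '[{"xyz":[1,0.3,0],"spin":0},{"xyz":[3,0.8,0],"spin":0},{"xyz":[6,1.6,0],"spin":-1},{"xyz":[9.5,2.5,0],"spin":-2},{"xyz":[13,3.4,0],"spin":-2.5},{"xyz":[16.5,4.3,0],"spin":-3},{"xyz":[20,5.2,0],"spin":-3.5},{"xyz":[23.5,6.1,0],"spin":-4},{"xyz":[27,7,0],"spin":-5},{"xyz":[30.5,7.9,0],"spin":-5.5},{"xyz":[34,8.8,0],"spin":-6},{"xyz":[37.5,9.7,0],"spin":-6.5},{"xyz":[40.5,10.5,0],"spin":-7},{"xyz":[43,11.2,0],"spin":-7.5},{"xyz":[44.5,11.6,0],"spin":-7.9},{"xyz":[44.7,11.6,0],"spin":-7.9},{"xyz":[44.7,11.6,0],"spin":-7.9},{"xyz":[44.7,11.6,0],"spin":-7.9}]' 1
python3 - <<'E'
from h import *
c=cam("wrist");im=ctrl.get_image("wrist");cv2.imwrite("pics/w5.png",im[:,:,::-1])
E
python3 go.py 638.1 69.9 74 -1.3
```

```text
t: 13.05
ee_pos: [637.4, 68.5, 183.7]
orientation: [-2.244, -2.192, 0.019]
ft_force: [-0.1, -0.4, -0.3]
width: 39.1
t 13.1 pos [637.5  68.4 183.9] jaw -1.37 z [-0.012 -0.005 -1.   ] w 38.8 F [-0.2 -1.2  0.2]
xyz cm [ 0.21  0.18 10.99]
spin -0.07
```

View pics/w5.png

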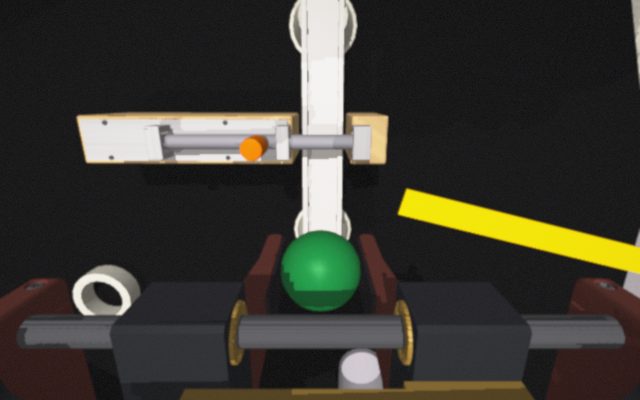

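The bolt is across the rail and in its keeper (strap at (361,140)), and the ball is held over the rail. Before lowering I'll check the rail's midline and the bolt's line from this picture.

Run:
```python
from h import *
c=cam("wrist");im=cv2.imread("pics/w5.png");g=cv2.cvtColor(im,cv2.COLOR_BGR2GRAY).astype(float)
for v,d in((85,-45),(100,-25),(180,25),(195,35)):
    r=np.where(g[v,290:360]>110)[0]+290;z=68-.12*(-60 if v>150 else 40)*-1 if 0 else (68-.12*30 if v<150 else 68+.12*30)
    A,B=plane(c,(r.min()-.5,v),z),plane(c,(r.max()+.5,v),z);print(v,r.min(),r.max(),((A+B)/2).round(1),"w",np.linalg.norm(A-B).round(1))
print("bolt",plane(c,(322,142),83).round(1),[b for b in blobs(im[:,:,::-1].copy(),"orange",30)[0]][:1],plane(c,(251.5,148),116).round(1))
```

```text
85 301 343 [639.9 161.9  64.4] w 35.5
100 301 343 [639.7 150.1  64.4] w 36.0
180 302 342 [638.3  83.1  71.6] w 35.9
195 302 342 [638.   69.4  71.6] w 36.4
bolt [639.1 117.5  83. ] [((252.4, 147.4), [240, 136, 26, 25, 463])] [588.9 118.3 116. ]
```

```bash
python3 -m inch '[{"xyz":[0.1,0.1,2],"spin":0},{"xyz":[0.2,0.1,4],"spin":0},{"xyz":[0.2,0.2,6],"spin":0},{"xyz":[0.2,0.2,8],"spin":0},{"xyz":[0.2,0.2,9.5],"spin":0},{"xyz":[0.2,0.2,10.3],"spin":0},{"xyz":[0.2,0.2,10.6],"spin":0},{"xyz":[0.2,0.2,10.6],"spin":0},{"xyz":[0.2,0.2,10.6],"spin":0}]' 1
python3 go.py 638.1 69.9 72 -1.3
```

```text
t: 14.0
ee_pos: [638.9, 69.8, 78.7]
orientation: [-2.245, -2.192, 0.017]
ft_force: [-0.1, 0.3, -0.4]
width: 38.2
t 14.0 pos [638.9  69.8  78.7] jaw -1.37 z [-0.01  -0.005 -1.   ] w 38.2 F [-0.1  0.3 -0.4]
xyz cm [ 0.01 -0.07  0.67]
spin -0.07
```

```bash
python3 -m inch '[{"xyz":[0,-0.1,0.2],"spin":0},{"xyz":[0,-0.1,0.4],"spin":0},{"xyz":[0,-0.1,0.5],"spin":0},{"xyz":[0,-0.1,0.6],"spin":0},{"xyz":[0,-0.1,0.6],"spin":0}]' 1
python3 go.py 638.1 69.9 72 -1.3
```

```text
t: 14.5
ee_pos: [637.7, 69.8, 72.6]
orientation: [-2.245, -2.192, 0.017]
ft_force: [0.3, 0.2, 0.1]
width: 38.9
t 14.5 pos [637.7  69.8  72.6] jaw -1.37 z [-0.011 -0.005 -1.   ] w 38.9 F [0.3 0.2 0.1]
xyz cm [0.01 0.04 0.06]
spin -0.07
```

Still no contact, so I'll creep down until the force shows the ball on the lips.

```bash
python3 -m inch '[{"xyz":[0,0,0.1],"spin":0},{"xyz":[0,0,0.15],"spin":0},{"xyz":[0,0,0.15],"spin":0}]' 1
python3 go.py
```

```text
t: 14.8
ee_pos: [637.9, 69.8, 71.6]
orientation: [-2.245, -2.192, 0.017]
ft_force: [-1.4, -0.2, 3.6]
width: 38.6
t 14.8 pos [637.9  69.8  71.6] jaw -1.37 z [-0.01  -0.005 -1.   ] w 38.6 F [-1.4 -0.2  3.6]
```

Contact came exactly at the predicted height. I'll open and let the ball roll the last 24 mm to the bolt.

```bash
python3 -m inch '[{"xyz":[0,0,0],"spin":0},{"xyz":[0,0,0],"spin":0},{"xyz":[0,0,0],"spin":0},{"xyz":[0,0,0],"spin":0},{"xyz":[0,0,0],"spin":0},{"xyz":[0,0,0],"spin":0},{"xyz":[0,0,0],"spin":0},{"xyz":[0,0,0],"spin":0},{"xyz":[0,0,0],"spin":0},{"xyz":[0,0,0],"spin":0},{"xyz":[0,0,-1],"spin":0},{"xyz":[0,0,-3],"spin":0},{"xyz":[0,0,-6],"spin":0},{"xyz":[0,0,-9],"spin":0},{"xyz":[0,0,-12],"spin":0},{"xyz":[0,0,-12],"spin":0},{"xyz":[0,0,-12],"spin":0}]' 0
cat > chk.py <<'E'
from h import *
import sys
c=cam("wrist");im=ctrl.get_image("wrist");cv2.imwrite(f"pics/{sys.argv[1]}.png",im[:,:,::-1])
G=np.array([639.2,117.8])
for k in("green","orange","blue","red"):
  for b in blobs(im,k,80)[0]:
    p=plane(c,b[0],{"green":86,"orange":116}.get(k,36));d=p[:2]-G;print(k,b,p.round(1),"gate x,y",np.round([d[0]-.0227*d[1],d[1]+.0227*d[0]],1))
E
python3 chk.py w6; python3 go.py
```

```text
t: 16.5
ee_pos: [639.5, 70.5, 192.7]
orientation: [-2.246, -2.193, 0.014]
ft_force: [0.7, -0.4, -0.8]
width: 87.6
green ((318.7, 173.5), [294, 151, 50, 46, 1744]) [638.   92.4  86. ] gate x,y [ -0.6 -25.5]
orange ((251.9, 148.6), [240, 137, 25, 25, 428]) [589.5 118.8 116. ] gate x,y [-49.7  -0.1]
red ((197.5, 391.2), [180, 381, 33, 19, 501]) [ 475.8 -197.9   36. ] gate x,y [-156.2 -319.4]
t 16.55 pos [638.7  70.4 191.5] jaw -1.37 z [-0.011 -0.005 -1.   ] w 87.9 F [-0.3 -0.5  0.7]
```

View pics/w6.png

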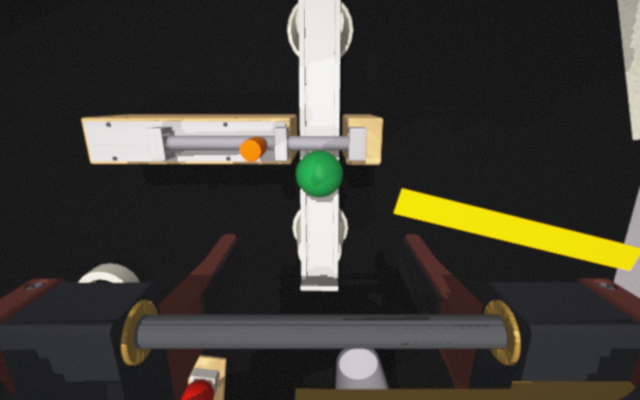

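The ball rests against the shut bolt at (319,173), gate x,y ≈ (-0.6,-25.5). I'll do one steadiness check and hand in.

```bash
python3 -m inch '[{"xyz":[0,0,0],"spin":0},{"xyz":[0,0,0],"spin":0},{"xyz":[0,0,0],"spin":0},{"xyz":[0,0,0],"spin":0},{"xyz":[0,0,0],"spin":0}]' 0 && python3 chk.py w7 && python3 -c "
from workcell import ctrl
print(ctrl.close_job())"
```

```text
t: 17.05
ee_pos: [638.6, 70.4, 191.1]
orientation: [-2.245, -2.192, 0.018]
ft_force: [0.5, 0.1, -0.8]
width: 88.0
green ((320.0, 173.6), [295, 151, 50, 46, 1764]) [638.   92.5  86. ] gate x,y [ -0.7 -25.3]
orange ((252.9, 148.7), [241, 137, 25, 25, 433]) [589.4 118.8 116. ] gate x,y [-49.8  -0.1]
red ((198.1, 391.5), [180, 381, 34, 19, 496]) [ 475.8 -197.3   36. ] gate x,y [-156.3 -318.8]
the job is handed in; nothing more can be done
None
```

The job is handed in at about 17 s. The bolt is shut and the green ball rests on the rail against its uphill side. I slid the bolt by its handle until it hit its stop (56 mm travel, about 16 N). Then I took the large green ball from the rack and lowered it onto the rail 48 mm uphill of the bolt, touching at 3.6 N. When I opened the fingers it rolled the last 24 mm to the bolt.

**Last checks:**
- **Ball:** it sits at gate x, y = (-0.7, -25.3) mm, and two looks 0.5 s apart agree within 0.2 mm.
- **Gripper:** open and about 10 cm above the ball, touching nothing.
- **Other balls:** after the lift, red and blue measured within about 2 mm of where they started. In the last picture red was cut off at the edge, so it read about 9 mm away; I don't think it moved.
- **Tumbler and tape roll:** I did not measure these. I carried well above both and felt no contact.

**Disagreements between measurements:**
- **Handle before the grip:** the top camera put it about 4 mm off in y compared with the scene and wrist cameras. The grip confirmed the other two.
- **Bolt position:** the final oblique view reads the handle at x = -49.8 mm, where fully home is -48 mm. The view from straight above, taken after I let go, read about -48. The last views show no movement since, so the bolt should be within 2 mm of fully home.

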